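Pull the strainer from the filter and hold it tipped over the drip tray

TASK

Clean-up after filling: turn the black locking collar on the filter housing anticlockwise to its open stop, draw the strainer up and completely out of the housing by its blue handle, and carry it over the middle of the white drip tray. Tip it over to about 45 degrees there so that the last product can run off its lower edge, and finish while still holding it like that, steady and well clear above the tray, with nothing else touching it; leave everything else on the table where it is.

Things in the scene. Friction and masses are not known exactly. Their poses are not given: they have to be found in the camera images.
- filter_housing: Stainless steel bench filter, fixed to the table: a round foot (100 mm diameter), an upright tube (54 mm diameter, bore 43 mm, rim 104 mm above the table) and two short ports capped in blue low on its local +y and -y sides (reaching 53 mm from the axis, below 82 mm height). Origin: on the vertical axis, at table height; z up. The strainer stands in it; the top is the black collar.
- collar (a joint): Angle of the black bayonet collar about the vertical axis of the housing, rad. 0 to about 0.2 at the start (locked: two inward tabs cover the strainer's two ears); it grows anticlockwise seen from above, up to the open stop at 1.22. The ears come free from about 0.8. It turns with light friction (about 0.12 N m) and stays where it is left.
- collar_grip (a point): Point on the vertical axis of the collar at the height to grip it, 109 mm above the table. The collar is a ribbed black ring, 62 mm outer diameter, from 90 to 120 mm above the table; it is gripped across its outside, in any direction. The strainer's blue handle stands up through its middle to 156 mm above the table.
- handle (a point): Grip point of the strainer's blue handle, in its centre, 13 mm below the handle's top (143 mm above the table while seated; everything above 120 mm is free of the collar). The handle is a flat upright block 14 mm thick along the strainer's y, 32 mm wide along its x, and x, y agree with the housing's axes while seated. z points from the screen to the handle. The strainer weighs about 0.16 kg.
- strainer_mid (a point): Centre of the strainer's steel screen (a closed steel cylinder 38 mm in diameter and 92 mm long below the handle, with two ears 52 mm across near its top), 71 mm below the handle's grip point along its axis; same axes.
- strainer_tip (a point): Centre of the strainer's lower end face, 121 mm below the handle's grip point along its axis (22 mm above the table while seated); same axes. It must rise 98 mm to leave the collar.
- tray_mid (a point): Middle of the floor of the white empty plastic drip tray, 3 mm above the table. The tray is 210 mm along its x and 350 mm along its y, walls 47 mm high; it stands loose on the table to the left of the filter.
There are look-alikes about, which are no part of the job. Leave any yellow look-alike of the part that bears handle alone.

How it is judged (in metres and radians):
On the way, in this order (a step that is already met when the one before it is completed fails the run):
1. the collar is turned open while the strainer still sits in the housing (value of joint collar above 0.85 rad and z of strainer_tip in the frame of filter_housing below 0.035 m), for 0.1 s.
2. the strainer is completely out above the housing, in the fingers (z of strainer_tip in the frame of filter_housing above 0.118 m and contact force between the fingers and strainer above 0.5 N), for 0.1 s.
3. the strainer is tipped over above the tray (angle between handle's own z axis and vertical above 0.6 rad and horizontal distance between strainer_mid and tray_mid below 0.13 m), for 0.2 s.
At the end, for the whole second after the job is handed in: Strainer held by its handle (grasp within 35 mm of the grip point), still, leaning 35 to 95 degrees from upright, screen's centre over the tray's middle (80 mm along tray x, 100 mm along y) and over 90 mm up, lower end over 70 mm up, touching neither tray nor filter; collar open (angle between handle's own z axis and vertical between 0.6 and 1.7 rad and x of strainer_mid in the frame of drip_tray between -0.08 and 0.08 m and y of strainer_mid in the frame of drip_tray between -0.1 and 0.1 m and height (world z) of strainer_tip above 0.07 m and height (world z) of strainer_mid above 0.09 m and contact force between the fingers and strainer above 1 N and contact force between strainer and drip_tray below 0.1 N and contact force between strainer and filter_housing below 0.1 N and linear speed of strainer below 0.03 m/s and angular speed of strainer below 0.15 rad/s and value of joint collar above 0.7 rad and distance between the grasp point and handle below 0.035 m); the arm keeps its last pose, push and grip.
It fails at once if the drip tray is pushed more than 3 cm from its place (distance of drip_tray from where it was at the start of the episode above 0.03 m).
It fails at once if one of the three bottles at the back is pushed more than 3 cm or knocked over (distance of any of bottle_a, bottle_b, bottle_c from where it was at the start of the episode above 0.03 m or angle between any of bottle_a, bottle_b, bottle_c's own z axis and vertical above 0.5 rad).
It fails at once if another loose thing on the table (tally counter, scissors, ink pad, pen) is pushed more than 3 cm (distance of any of tally_counter, red_scissors, ink_pad, blue_pen from where it was at the start of the episode above 0.03 m).
It also fails if it takes over 48 s, if anything falls off the work surface, if the arm or the gripper's body presses on something with over 40 N, if the wrist force passes 120 N, or if a joint passes its speed limit or range.

ROBOT

A 6-joint arm with a two-finger parallel gripper is mounted at the origin on a cart in front of the work surface, level with it; the furniture and walls round the work are solid. World frame = base frame: x ahead of the robot, y to its left, z up, the work surface at z = 0. Lengths are in m, angles in degrees, forces in N, time in s.
With the tool pointing down it reaches from about 0.35 to 0.875 m from the base axis. Payload 4.2 kg.
Tool frame: the origin (TCP) lies at the very end of the fingers, on their centre line; the grasp point (between the pads) lies 19 mm behind it; z points along the fingers, x is the direction in which the jaws open and shut, and the axes are right-handed (so a half turn about z gives the same grasp; the last joint's range is limited). The gripper opens to 87 mm and grips with 3 to 60 N. Pads are 19 mm wide; open, the fingers measure 117 mm over their backs; the gripper's body (75 mm by 190 mm) begins 51 mm behind the grasp point.
Start: joints at [-52.105, 22.042, 0.453, 0, -68.411, -14.817], TCP at [0.245, -0.575, 0.223] pointing down, gripper open.
Joint ranges: [-179.83, 179.83], [-69.29, 118.12], [-61.27, 80.66], [-181.25, 117.63], [-171.15, -9.14], [-177.46, 177.46]. Speed limits (degrees/s): [159.86, 159.86, 180, 180, 180, 180].

INTERFACE

Orientations are given as a 3x3 rotation matrix whose columns are the frame's x, y, z axes.
In Python, from station import r gives the robot as it stands.
- The arm moves only by the shell command python3 -m jog 'ROWS' [OPENING]. ROWS is JSON, a list of rows, each a list of 2 entries, a list of its own where there are three numbers: the shift along the tool's x, y, z in m, then the turn, a rotation vector about the tool's x, y, z in units of 5 degrees (1.0 is 5 degrees). A call has exactly 10 rows; each row is the pose to reach, as a shift and turn from the pose commanded when the call began, along the tool's axes at that moment; what a row does not reach only later rows make up. A row lasts 1/12 s, in which the tool goes at most 41.7 mm and 7.16 degrees, less where a joint would pass 70% of its speed; a pose out of reach is approached as far as the arm can. A call with a gripper value outside its range is refused whole. OPENING is the finger opening in m, from 0 to 0.087, set as the call begins (- or left out, the last holds). The fingers move at their own pace and stop on an object; the grip force is fixed at half the most. Time passes only in rows, so rows that repeat a pose let the fingers close, or fill a call up. It gives the time, the measured TCP pose, the force and the opening at its end, in the units of the state.
- r.sense(): the state, without advancing time (a new reading comes with each control period).
- r.capture(name): name is "scene" or "top" or "wrist"; returns (picture, depth): 420x560x3 uint8, blue, green, red; 420x560 float32, m along the optical axis (not along the pixel's ray), 0 where there is no reading.
- r.calibration(name): a dict with "fx", "fy", "cx", "cy" (pixels), "R" (3x3) and "t" (3): a world point X has camera coordinates R X + t; the wrist camera has in their place "tool_from_camera" (4x4, takes a point from camera to tool coordinates, whose origin is the TCP and whose axes are the tool frame's). Camera axes: x right, y down, z forward; pixel columns grow to the right and rows downward; lengths in m; the calibration is good to about 2 mm. The wrist camera is an equidistant fisheye: a pixel r from the principal point sees the ray r / f radians off the axis. A picture is of the moment at which its call begins: read the wrist's pose just before it. calibration takes no time and is no camera call.
- r.finish_job(): hands the job in, once; it reports no verdict.
Trained networks look in the newest picture that a camera, given by its name, has taken for a name from the list of things; names that differ only in an ending like _2 or _b are one class to them, and where a whole thing is asked for, a point or a joint stands for the part that bears it (a point fixed in the world has none). Each returns a list of dicts, best first, with "confidence" (0 to 1); they miss things now and then, are a little off and sometimes report something else, mostly with a low value. They report only what shows in the picture. A call takes as long as a camera call. They do not tell look-alikes from the thing itself.
- r.cut_out(query, camera): "region" (420x560 bool, what is visible of it) and "uv" ([column, row] in pixels, amid what is visible of it).
The state is a dict: "time_s": time; "joints": joint angles; "joint_velocities": joint speeds; "effort": joint torques, N m; "tcp_pos": TCP position; "ee_rot": TCP orientation; "wrist_force": force on the tool from outside, world axes, zero at the start; "moment": the same for the moment, N m; "gripper_width": opening from 0.0 (shut) to 1.0 (fully open).
Only numpy, scipy, OpenCV 4.12 (cv2) and the standard library are available. Lean on these libraries where they do the work, as an engineer would, in place of code of your own. Each camera call takes 0.05 s, during which the arm holds its last target.

## Working session

There is one attempt and no reset: what is moved stays moved. The work goes in short steps, Python scripts to look and compute and a shell command to move; the robot and the scene stay as the last step left them, time stands still between calls to the robot, and variables do not carry over. Pictures are saved under pics/ and viewed, and the job is handed in when it is done.

```bash
ls; mkdir -p pics; python3 - <<'E'
from station import r
import cv2,numpy as np
s=r.sense();print(s['time_s'],s['joints'],s['tcp_pos'],s['ee_rot'],s['gripper_width'])
for n in['scene','top']:
    p,d=r.capture(n);cv2.imwrite(f'pics/{n}0.png',p);np.save(f'pics/{n}0.npy',d)
    c=r.calibration(n);print(n,c)
    for q in['filter_housing','handle','collar','tray_mid']:
        for o in r.cut_out(q,n)[:3]:print(q,o['confidence'],o['uv'],o['region'].sum())
E
```

```text
pics
0.0 [-5.21036599e+01  2.20919514e+01  3.79295250e-01 -3.03358768e-02
 -6.84095418e+01 -1.48139697e+01] [ 0.24479652 -0.57441185  0.22144025] [[-3.91873347e-01  9.20018712e-01 -9.21486981e-04]
 [ 9.20016572e-01  3.91874425e-01  1.98536396e-03]
 [ 2.18767917e-03 -6.97720749e-05 -9.99997605e-01]] 1.0039865239816295
scene {'fx': 496.64920116043675, 'fy': 496.64920116043675, 'cx': 276.2115115029932, 'cy': 205.2375703825811, 'R': array([[-0.5182025 , -0.8550796 ,  0.0174659 ],
       [-0.56164598,  0.32483027, -0.76094618],
       [ 0.6449961 , -0.40413386, -0.64857988]]), 't': array([0.31457773, 0.35349266, 0.84604939])}
filter_housing 0.63 [323.7, 217.5] 1792
handle 0.96 [380.8, 205.4] 678
handle 0.82 [281.5, 257.4] 814
handle 0.71 [326.5, 187.3] 218
collar 0.63 [326.1, 197.8] 466
tray_mid 0.74 [179.9, 242.8] 12725
tray_mid 0.69 [322.7, 199.3] 377
top {'fx': 389.1755708231523, 'fy': 389.1755708231523, 'cx': 278.2855212764842, 'cy': 206.32978213798486, 'R': array([[-1.34026523e-01, -9.90977398e-01, -8.29366693e-04],
       [-9.71033714e-01,  1.31496173e-01, -1.99505096e-01],
       [ 1.97814099e-01, -2.59336314e-02, -9.79896438e-01]]), 't': array([0.1030483 , 0.52735611, 0.85271524])}
handle 0.8 [324.6, 212.8] 268
handle 0.74 [252.1, 255.9] 299
handle 0.63 [381.6, 230.3] 447
collar 0.81 [325.6, 220.6] 258
tray_mid 0.65 [185.9, 196.2] 12981
```

View pics/scene0.png

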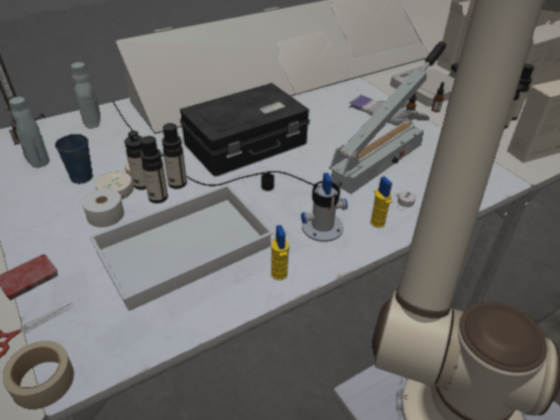

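View pics/top0.png

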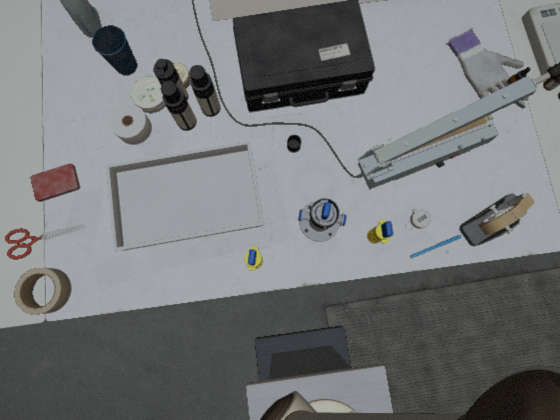

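```bash
python3 - <<'E'
import cv2
a=cv2.imread('pics/scene0.png')[150:300,240:440];b=cv2.imread('pics/top0.png')[170:290,220:420]
cv2.imwrite('pics/cs0.png',cv2.resize(a,None,fx=4,fy=4,interpolation=cv2.INTER_CUBIC))
cv2.imwrite('pics/ct0.png',cv2.resize(b,None,fx=4,fy=4,interpolation=cv2.INTER_CUBIC))
E
```

```text
(no output)
```

View pics/cs0.png

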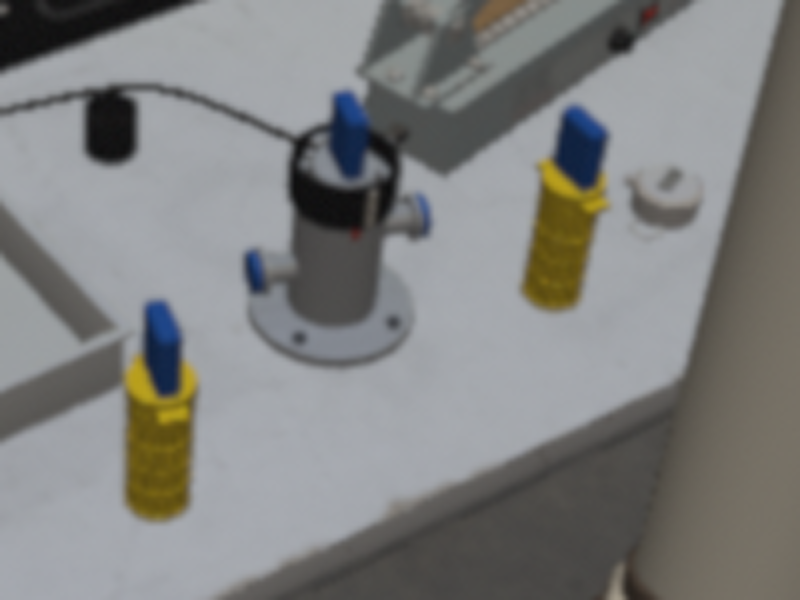

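View pics/ct0.png

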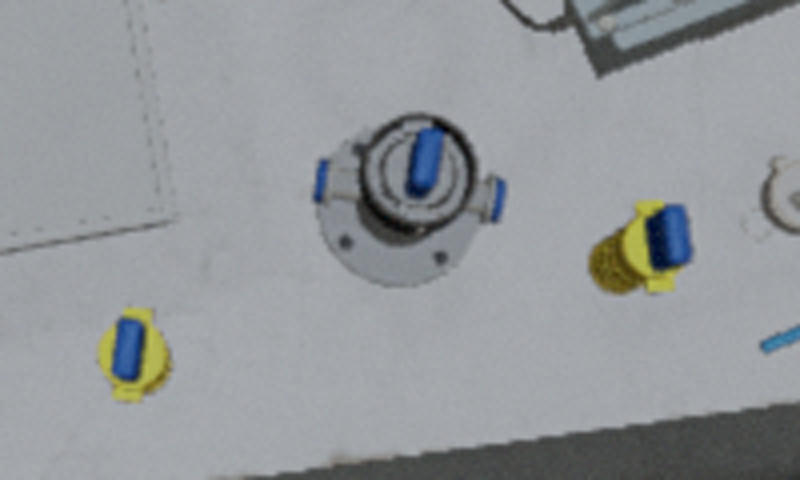

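The real strainer is the blue handle in the steel housing: top (326,210), scene (326,187). The two yellow-bodied ones, top (254,258) and (381,231), are the look-alikes and must be left alone. Next I'll measure positions.

```bash
cat > h.py <<'E'
import numpy as np
from station import r
def ray(n,uv,z):
    c=r.calibration(n);d=np.array([(uv[0]-c['cx'])/c['fx'],(uv[1]-c['cy'])/c['fy'],1]);R=c['R'];o=-R.T@c['t'];d=R.T@d
    return o+d*(z-o[2])/d[2]
def pts(n,dep):
    c=r.calibration(n);v,u=np.indices(dep.shape);P=np.stack([(u-c['cx'])/c['fx']*dep,(v-c['cy'])/c['fy']*dep,dep],-1)
    return (P-c['t'])@c['R']
E
python3 - <<'E'
from h import *
import cv2
for n in['scene','top']:
    p=cv2.imread(f'pics/{n}0.png');d=np.load(f'pics/{n}0.npy');P=pts(n,d)
    hsv=cv2.cvtColor(p,cv2.COLOR_BGR2HSV)
    bl=(hsv[...,0]>100)&(hsv[...,0]<130)&(hsv[...,1]>120)
    k,l,st,ce=cv2.connectedComponentsWithStats(bl.astype(np.uint8))
    for i in range(1,k):
        if st[i,4]>8:
            Q=P[l==i];print(n,ce[i],st[i,4],np.median(Q,0).round(3),Q[:,2].max().round(3))
    # collar/handle region
    for q in['collar','tray_mid','handle']:
        for o in r.cut_out(q,n)[:3]:
            Q=P[o['region']];print(q,o['uv'],np.median(Q,0).round(3),Q.min(0).round(3),Q.max(0).round(3))
print(ray('top',(324.75,213),.12))
d=np.load('pics/top0.npy');P=pts('top',d)
for zlo,zhi,nm in[(.112,.13,'collar')]:
    m=(P[...,2]>zlo)&(P[...,2]<zhi);m[:, :290]=0;m[:,360:]=0;m[:170]=0;m[260:]=0
    Q=P[m];print(nm,len(Q),Q.mean(0),Q.min(0),Q.max(0));c,rad=cv2.minEnclosingCircle(Q[:,:2].astype(np.float32));print(c,rad)
m=(P[...,2]>.14)&(P[...,2]<.17);m[:, :290]=0;m[:,360:]=0;m[:170]=0;m[260:]=0
Q=P[m];print('handle',len(Q),Q.mean(0),cv2.minAreaRect((Q[:,:2]*1000).astype(np.float32)))
m=(P[...,2]>.035)&(P[...,2]<.06);m[:140]=0;m[255:]=0;m[:,:100]=0;m[:,270:]=0
Q=P[m];print('tray rim',len(Q),np.median(Q[:,2]),cv2.minAreaRect((Q[:,:2]*1000).astype(np.float32)))
E
```

```text
scene [ 70.77777778 161.66666667] 9 [0.946 0.399 0.078] 0.087
scene [326.98571429 183.09285714] 140 [ 0.488 -0.057  0.143] 0.812
scene [384.73154362 185.87919463] 149 [ 0.439 -0.183  0.12 ] 0.135
scene [303.0952381 217.0952381] 21 [ 0.507 -0.011  0.049] 0.059
scene [280.15037594 236.11278195] 133 [0.413 0.11  0.127] 0.812
collar [326.1, 197.8] [ 0.484 -0.051  0.11 ] [-0.184 -0.188 -0.001] [0.653 0.496 0.812]
tray_mid [179.9, 242.8] [0.608 0.261 0.005] [-0.184  0.051 -0.003] [0.765 0.496 0.812]
tray_mid [322.7, 199.3] [ 0.48  -0.047  0.108] [-0.184 -0.092  0.083] [0.527 0.496 0.812]
handle [380.8, 205.4] [ 0.434 -0.181  0.078] [-0.184 -0.205  0.002] [0.467 0.496 0.812]
handle [281.5, 257.4] [0.411 0.111 0.074] [-0.184  0.019 -0.001] [0.545 0.496 0.812]
handle [326.5, 187.3] [ 0.489 -0.056  0.129] [-0.184 -0.081  0.109] [0.515 0.496 0.812]
top [111.63157895  28.94736842] 19 [1.015 0.374 0.104] 0.113
top [96.8125 34.5625] 16 [1.001 0.406 0.111] 0.116
top [118.33103448  42.95862069] 145 [1.006 0.372 0.067] 0.941
top [128.8  57.7] 10 [0.958 0.351 0.063] 0.075
top [124.64705882  60.7647058
[... 799 characters left out ...]
9 -0.045  0.159]
handle [252.1, 255.9] [0.421 0.1   0.094] [ 0.357  0.055 -0.001] [0.458 0.118 0.941]
handle [381.6, 230.3] [ 0.44  -0.183  0.092] [ 0.357 -0.23  -0.001] [0.475 0.055 0.941]
[ 0.49508166 -0.06363749  0.12      ]
collar 334 [ 0.49521574 -0.0626516   0.11785399] [ 0.46490243 -0.09512125  0.11201087] [ 0.52794694 -0.03268371  0.12753039]
(0.496773898601532, -0.0639425739645958) 0.03205530345439911
handle 111 [ 0.49588039 -0.06292757  0.15495642] ((496.5678405761719, -63.837005615234375), (14.046860694885254, 31.198606491088867), 73.4829330444336)
tray rim 1949 0.047338073172086916 ((596.6827392578125, 249.314208984375), (210.7899932861328, 350.6062316894531), 2.4721431732177734)
```

```bash
python3 - <<'E'
from h import *
import cv2
s=r.sense();p,d=r.capture('wrist');cv2.imwrite('pics/w0.png',p);print(r.calibration('wrist'))
E
```

```text
{'fx': 325.19226210127806, 'fy': 325.19226210127806, 'cx': 280.33730160670353, 'cy': 214.8080119657263, 'tool_from_camera': array([[ 9.99999633e-01, -6.79926612e-04, -5.21165559e-04,
        -1.29567181e-03],
       [ 7.89954342e-04,  9.67241949e-01,  2.53855053e-01,
        -6.92271694e-02],
       [ 3.31490385e-04, -2.53855371e-01,  9.67242131e-01,
        -1.62818638e-01],
       [ 0.00000000e+00,  0.00000000e+00,  0.00000000e+00,
         1.00000000e+00]])}
```

```bash
python3 - <<'E'
from h import *
d=np.load('pics/top0.npy');P=pts('top',d);D=np.load('pics/scene0.npy');S=pts('scene',D)
for Q in(P,S):
    Q=Q[(Q[...,2]>.09)&(Q[...,2]<.7)];dd=np.hypot(Q[:,0]-.496,Q[:,1]+.063)
    print([(a,(dd[(dd>a)&(dd<a+.02)].size),Q[(dd>a)&(dd<a+.02)][:, 2].max(initial=0).round(3)) for a in(.04,.06,.08,.1,.12,.14)])
E
python3 -m jog '[[[0.018,0.021,0],[0,0,-0.67]],[[0.037,0.043,0],[0,0,-1.34]],[[0.056,0.065,0],[0,0,-2.0]],[[0.074,0.086,0],[0,0,-2.7]],[[0.093,0.108,0],[0,0,-3.35]],[[0.112,0.13,0],[0,0,-4.0]],[[0.13,0.151,0],[0,0,-4.7]],[[0.149,0.173,0],[0,0,-5.4]],[[0.168,0.194,0],[0,0,-6.0]],[[0.186,0.216,0],[0,0,-6.7]]]' 0.087
python3 -c "
from station import r
s=r.sense();print(s['joints'])"
```

```text
[(0.04, 0, np.float64(0.0)), (0.06, 0, np.float64(0.0)), (0.08, 0, np.float64(0.0)), (0.1, 2, np.float64(0.094)), (0.12, 201, np.float64(0.136)), (0.14, 56, np.float64(0.136))]
[(0.04, 0, np.float64(0.0)), (0.06, 0, np.float64(0.0)), (0.08, 0, np.float64(0.0)), (0.1, 5, np.float64(0.093)), (0.12, 212, np.float64(0.135)), (0.14, 66, np.float64(0.135))]
time_s: 1.68
tcp_pos: [0.3711, -0.3178, 0.2228]
ee_rot: [[-0.836, 0.549, 0.0], [0.549, 0.836, -0.0], [-0.001, 0.0, -1.0]]
wrist_force: [0.6, -1.0, -0.4]
gripper_width: 0.998
[-2.14914330e+01  8.64139414e+00 -1.81020798e+01 -1.23856984e-03
 -6.32267105e+01 -1.17783430e+01]
```

```bash
python3 -m jog '[[[0.004,0.028,0],[0,0,-0.7]],[[0.007,0.056,0],[0,0,-1.4]],[[0.011,0.084,0],[0,0,-2.1]],[[0.014,0.112,0],[0,0,-2.8]],[[0.018,0.14,0],[0,0,-3.5]],[[0.021,0.168,0],[0,0,-4.2]],[[0.025,0.197,0],[0,0,-4.9]],[[0.028,0.225,0],[0,0,-5.6]],[[0.032,0.253,0],[0,0,-6.2]],[[0.0355,0.281,0],[0,0,-6.7]]]'
python3 - <<'E'
from h import *
import cv2
s=r.sense();p,d=r.capture('wrist');cv2.imwrite('pics/w1.png',p)
print(s['joints'],s['tcp_pos'])
c=r.calibration('wrist');T=c['tool_from_camera']
s=r.sense()
v,u=np.indices(d.shape);x=u-c['cx'];y=v-c['cy'];rr=np.hypot(x,y)+1e-9;th=rr/c['fx']
k=np.tan(th)/rr;P=np.stack([x*k*d,y*k*d,d],-1)@T[:3,:3].T+T[:3,3]
W=P@s['ee_rot'].T+s['tcp_pos'];np.save('pics/w1.npy',W)
near=(np.hypot(W[...,0]-.496,W[...,1]+.063)<.06)&(d>0)
hsv=cv2.cvtColor(p,cv2.COLOR_BGR2HSV);bl=(hsv[...,0]>100)&(hsv[...,0]<130)&(hsv[...,1]>120)
m=near&(W[...,2]>.15)&(W[...,2]<.162)&bl;Q=W[m];print(len(Q),Q.mean(0),cv2.minAreaRect((Q[:,:2]*1000).astype(np.float32)))
m=near&(W[...,2]>.113)&(W[...,2]<.124)&~bl;Q=W[m];print(len(Q),Q.mean(0),cv2.minEnclosingCircle((Q[:,:2]*1000).astype(np.float32)))
E
```

```text
time_s: 2.52
tcp_pos: [0.4964, -0.0637, 0.2229]
ee_rot: [[-1.0, -0.004, 0.001], [-0.004, 1.0, 0.0], [-0.001, 0.0, -1.0]]
wrist_force: [-0.8, -0.2, -0.0]
gripper_width: 0.997
[ 1.13115881e+01  9.82725755e+00 -1.66271977e+01  4.02841406e-03
 -6.35087778e+01 -1.10801876e+01] [ 0.49638597 -0.06369316  0.22285312]
754 [ 0.50155879 -0.06275232  0.15533475] ((501.4817199707031, -61.57528305053711), (14.369039535522461, 31.66915512084961), 73.98799896240234)
1860 [ 0.50110028 -0.06412303  0.1176661 ] ((501.00140380859375, -61.969932556152344), 32.18135452270508)
```

View pics/w1.png

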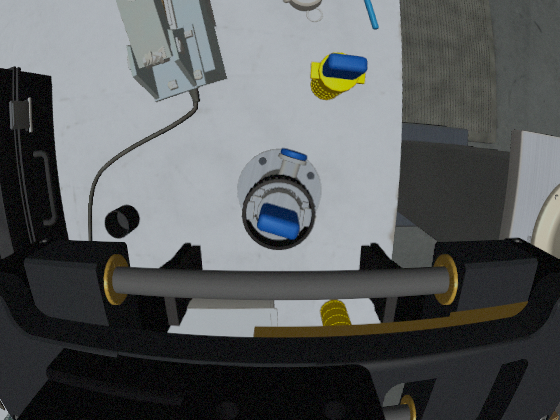

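The wrist view shows the housing with its blue handle at (280,220); the yellow look-alikes are at (340,70) and (335,315). The wrist and top cameras differ by 5 mm in x, so I'm cross-checking with the scene camera before descending.

```bash
python3 - <<'E'
from h import *
import cv2
a=cv2.imread('pics/scene0.png')[165:245,290:360];cv2.imwrite('pics/cs1.png',cv2.resize(a,None,fx=8,fy=8,interpolation=cv2.INTER_CUBIC)[:600])
b=cv2.imread('pics/top0.png')[185:240,290:360];cv2.imwrite('pics/ct1.png',cv2.resize(b,None,fx=10,fy=10,interpolation=cv2.INTER_CUBIC))
W=np.load('pics/w1.npy')
Q=W[np.abs(W[...,2])<.02];print('table z wrist',np.median(Q[:,2]))
# yellow strainer compare in wrist: blue top
p=cv2.imread('pics/w1.png');hsv=cv2.cvtColor(p,cv2.COLOR_BGR2HSV);bl=(hsv[...,0]>100)&(hsv[...,0]<130)&(hsv[...,1]>120)
bl[:50]=0;bl[85:]=0;print(np.median(W[bl],0))
E
```

```text
table z wrist 0.002001920037248403
[ 0.45089962 -0.18503495  0.13264382]
```

View pics/cs1.png

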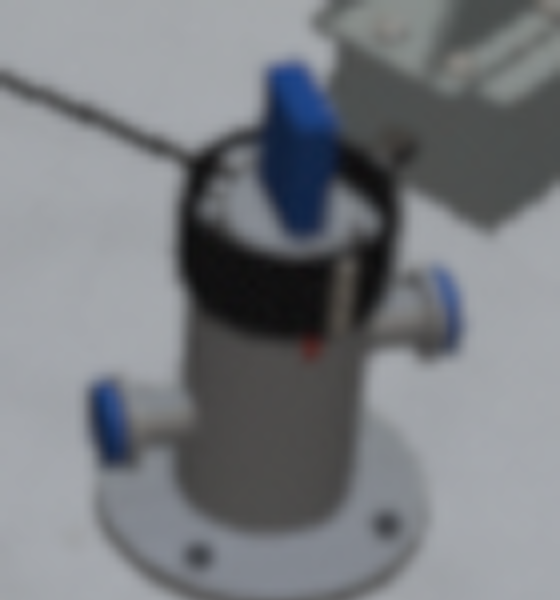

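View pics/ct1.png

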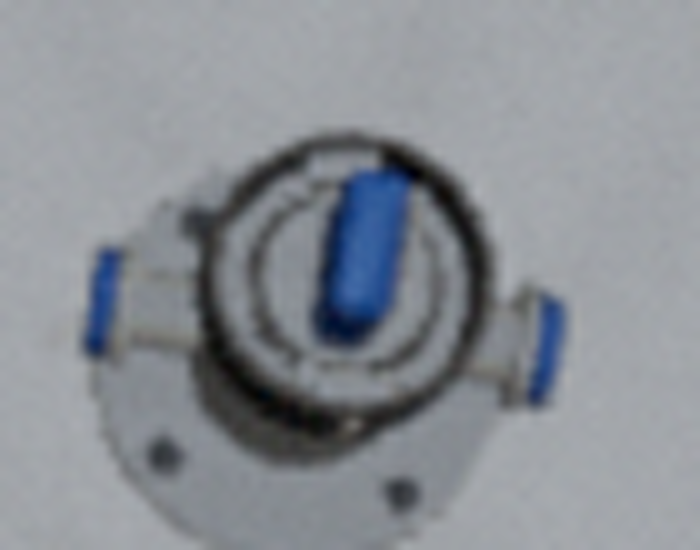

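```bash
python3 - <<'E'
from h import *
print(ray('scene',(326.4,189.9),.12)); print(ray('top',(290+34.7,185+27.8),.12))
E
```

```text
[ 0.49326347 -0.05983402  0.12      ]
[ 0.49552701 -0.06359999  0.12      ]
```

```bash
python3 -m jog '[[[0,0,0.009],[0,0,0]],[[0,0,0.018],[0,0,0]],[[0,0,0.027],[0,0,0]],[[0,0,0.036],[0,0,0]],[[0,0,0.045],[0,0,0]],[[0,0,0.054],[0,0,0]],[[0,0,0.063],[0,0,0]],[[0,0,0.072],[0,0,0]],[[0,0,0.08],[0,0,0]],[[0,0,0.08],[0,0,0]]]'
cat >> h.py <<'E'
import cv2
def wrist(name):
    s=r.sense();p,d=r.capture('wrist');cv2.imwrite(f'pics/{name}.png',p)
    c=r.calibration('wrist');T=c['tool_from_camera']
    v,u=np.indices(d.shape);x=u-c['cx'];y=v-c['cy'];rr=np.hypot(x,y)+1e-9;th=rr/c['fx']
    k=np.tan(th)/rr;P=np.stack([x*k*d,y*k*d,d],-1)@T[:3,:3].T+T[:3,3]
    hsv=cv2.cvtColor(p,cv2.COLOR_BGR2HSV);bl=(hsv[...,0]>100)&(hsv[...,0]<130)&(hsv[...,1]>120)
    return p,P,P@s['ee_rot'].T+s['tcp_pos'],bl,s
E
python3 - <<'E'
from h import *
p,P,W,bl,s=wrist('w2')
near=(np.hypot(W[...,0]-.497,W[...,1]+.063)<.06)
m=near&(W[...,2]>.15)&(W[...,2]<.162)&bl;Q=W[m];print(len(Q),Q.mean(0),cv2.minAreaRect((Q[:,:2]*1000).astype(np.float32)))
m=near&(W[...,2]>.113)&(W[...,2]<.124)&~bl;Q=W[m];print(len(Q),Q.mean(0),cv2.minEnclosingCircle((Q[:,:2]*1000).astype(np.float32)))
E
```

```text
time_s: 3.4
tcp_pos: [0.4947, -0.0652, 0.1405]
ee_rot: [[-1.0, -0.001, -0.004], [-0.001, 1.0, -0.0], [0.004, -0.0, -1.0]]
wrist_force: [0.1, 0.1, 0.4]
gripper_width: 0.999
605 [ 0.50216775 -0.07099822  0.15421187] ((495.33868408203125, -72.09044647216797), (12.061369895935059, 103.53598022460938), 89.85052490234375)
2862 [ 0.49803024 -0.07520389  0.11719147] ((498.4064025878906, -65.871826171875), 31.99449920654297)
```

View pics/w2.png

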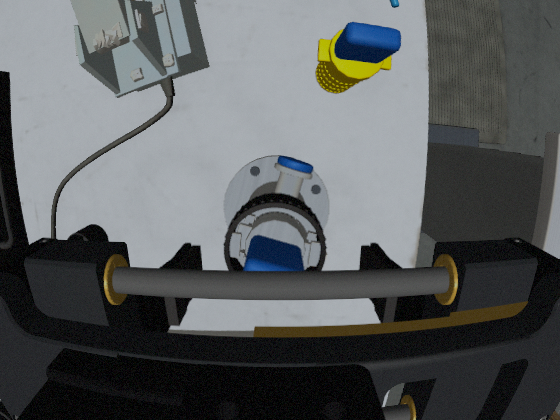

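The collar is centred between the fingers: it sits at about (275,235), and the finger midline is at about column 281. I'll descend and close.

```bash
python3 -m jog '[[[-0.001,0.001,0.006],[0,0,0]],[[-0.001,0.001,0.012],[0,0,0]],[[-0.001,0.001,0.018],[0,0,0]],[[-0.001,0.001,0.024],[0,0,0]],[[-0.001,0.001,0.03],[0,0,0]],[[-0.001,0.001,0.036],[0,0,0]],[[-0.001,0.001,0.042],[0,0,0]],[[-0.001,0.001,0.047],[0,0,0]],[[-0.001,0.001,0.047],[0,0,0]],[[-0.001,0.001,0.047],[0,0,0]]]'
python3 -m jog '[[[0,0,0],[0,0,0]],[[0,0,0],[0,0,0]],[[0,0,0],[0,0,0]],[[0,0,0],[0,0,0]],[[0,0,0],[0,0,0]],[[0,0,0],[0,0,0]],[[0,0,0],[0,0,0]],[[0,0,0],[0,0,0]],[[0,0,0],[0,0,0]],[[0,0,0],[0,0,0]]]' 0.055
python3 -c "
from station import r
for i in range(1):
  s=r.sense();print(s['joints'],s['moment'],s['tcp_pos'])"
```

```text
time_s: 4.28
tcp_pos: [0.4968, -0.0641, 0.0952]
ee_rot: [[-1.0, -0.002, -0.001], [-0.002, 1.0, -0.0], [0.001, -0.0, -1.0]]
wrist_force: [-0.1, 0.0, -0.2]
gripper_width: 1.002
time_s: 5.12
tcp_pos: [0.4982, -0.064, 0.0959]
ee_rot: [[-1.0, -0.002, 0.003], [-0.002, 1.0, 0.0], [-0.003, 0.0, -1.0]]
wrist_force: [5.6, -1.5, -2.2]
gripper_width: 0.721
[ 1.12470419e+01  1.79822088e+01 -2.65082534e+01  3.28301026e-02
 -4.53556282e+01 -1.11767940e+01] [-0.32221331 -1.13035084 -0.15241138] [ 0.49822932 -0.06397912  0.09591701]
```

```bash
python3 -m jog '[[[-0.001,0,0],[0,0,-0.7]],[[-0.001,0,0],[0,0,-1.4]],[[-0.001,0,0],[0,0,-2.1]],[[-0.001,0,0],[0,0,-2.8]],[[-0.001,0,0],[0,0,-3.5]],[[-0.001,0,0],[0,0,-4.2]],[[-0.001,0,0],[0,0,-4.9]],[[-0.001,0,0],[0,0,-5.6]],[[-0.001,0,0],[0,0,-6.3]],[[-0.001,0,0],[0,0,-7.0]]]'
python3 -c "
from station import r
for i in range(1):
  s=r.sense();print(s['joints'],s['moment'],s['tcp_pos'])"
```

```text
time_s: 5.95
tcp_pos: [0.4988, -0.0638, 0.0959]
ee_rot: [[-0.817, -0.577, 0.002], [-0.577, 0.817, 0.0], [-0.002, -0.001, -1.0]]
wrist_force: [3.8, 0.3, -0.7]
gripper_width: 0.721
[ 1.12387173e+01  1.80522704e+01 -2.63940899e+01 -1.84630929e-03
 -4.54375529e+01  2.40139725e+01] [-0.04455105 -0.9526702  -0.12035853] [ 0.49879675 -0.06380238  0.09586556]
```

```bash
python3 -m jog '[[[0,0,0],[0,0,-0.7]],[[0,0,0],[0,0,-1.4]],[[0,0,0],[0,0,-2.1]],[[0,0,0],[0,0,-2.8]],[[0,0,0],[0,0,-3.5]],[[0,0,0],[0,0,-4.2]],[[0,0,0],[0,0,-4.8]],[[0,0,0],[0,0,-5.2]],[[0,0,0],[0,0,-5.5]],[[0,0,0],[0,0,-5.5]]]'
python3 -c "
from station import r
for i in range(1):
  s=r.sense();print(s['joints'],s['moment'],s['tcp_pos'])"
```

```text
time_s: 6.78
tcp_pos: [0.4989, -0.0634, 0.0959]
ee_rot: [[-0.465, -0.886, 0.003], [-0.886, 0.465, 0.002], [-0.003, -0.002, -1.0]]
wrist_force: [4.2, 3.7, -0.4]
gripper_width: 0.719
[ 11.23091828  18.04359402 -26.3606907   -0.12478218 -45.41229649
  51.17251147] [ 0.82299803 -0.96985922 -1.33625108] [ 0.49894795 -0.0633607   0.09586963]
```

The reaction moment of -1.3 N m shows the collar has reached its stop after about 62°. I'll release, rise to handle height and align.

```bash
python3 -m jog '[[[0,0,0],[0,0,0]],[[0,0,0],[0,0,0]],[[0,0,0],[0,0,0]],[[0,0,0],[0,0,0]],[[0,0,0],[0,0,0]],[[0,0,-0.006],[0,0,-0.4]],[[0,0,-0.013],[0,0,-0.9]],[[0,0,-0.02],[0,0,-1.4]],[[0,0,-0.03],[0,0,-1.9]],[[0,0,-0.031],[0,0,-2.1]]]' 0.087
python3 - <<'E'
from h import *
p,P,W,bl,s=wrist('w3')
print(s['tcp_pos'],s['ee_rot'],s['moment'])
p,d=r.capture('top');cv2.imwrite('pics/top3.png',cv2.resize(p[150:290,220:420],None,fx=4,fy=4,interpolation=cv2.INTER_CUBIC))
p,d=r.capture('scene');cv2.imwrite('pics/scene3.png',cv2.resize(p[130:270,220:420],None,fx=4,fy=4,interpolation=cv2.INTER_CUBIC))
E
```

```text
time_s: 7.62
tcp_pos: [0.4986, -0.0642, 0.1279]
ee_rot: [[-0.289, -0.957, 0.002], [-0.957, 0.289, -0.0], [-0.0, -0.002, -1.0]]
wrist_force: [-0.3, -0.1, 0.6]
gripper_width: 1.001
[ 0.49858942 -0.06416636  0.12793901] [[-2.88970571e-01 -9.57335502e-01  2.17846316e-03]
 [-9.57337867e-01  2.88970895e-01 -1.71636860e-04]
 [-4.65198389e-04 -2.13512327e-03 -9.99997612e-01]] [-0.09928045  0.13380143  0.00053443]
```

View pics/scene3.png

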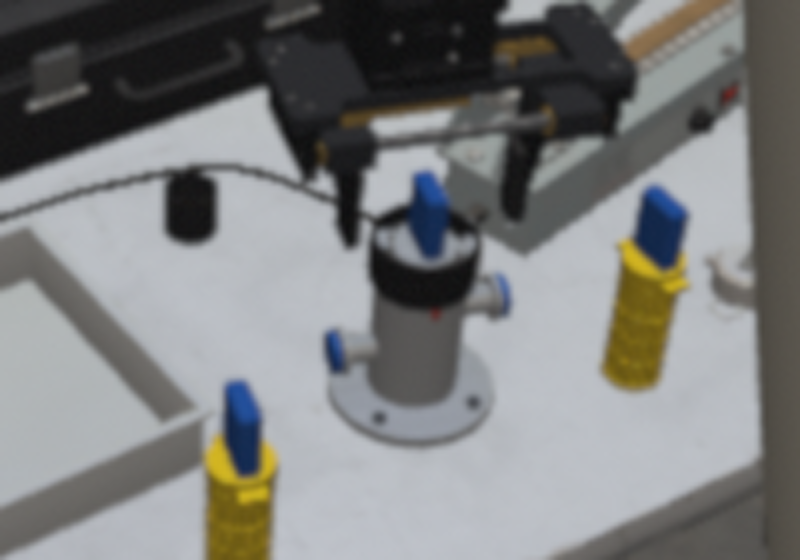

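View pics/w3.png

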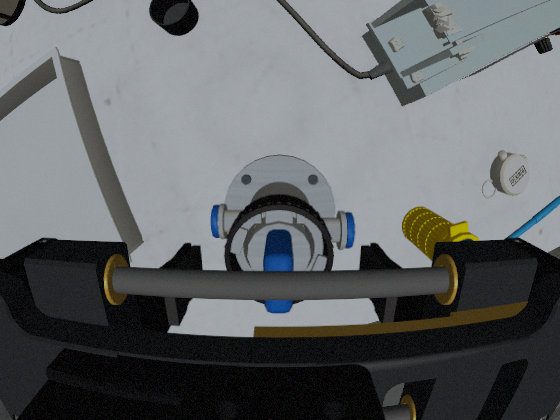

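The collar's white mark has moved off the red one. The handle is square and centred between the fingers at (279,270), so I'll close on it.

```bash
python3 -m jog '[[[0,0,0],[0,0,0]],[[0,0,0],[0,0,0]],[[0,0,0],[0,0,0]],[[0,0,0],[0,0,0]],[[0,0,0],[0,0,0]],[[0,0,0],[0,0,0]],[[0,0,0],[0,0,0]],[[0,0,0],[0,0,0]],[[0,0,0],[0,0,0]],[[0,0,0],[0,0,0]]]' 0.005
python3 -m jog '[[[0,0,-0.0],[0,0,0]],[[0,0,0],[0,0,0]],[[0,0,-0.002],[0,0,0]],[[0,0,-0.005],[0,0,0]],[[0,0,-0.01],[0,0,0]],[[0,0,-0.015],[0,0,0]],[[0,0,-0.02],[0,0,0]],[[0,0,-0.025],[0,0,0]],[[0,0,-0.03],[0,0,0]],[[0,0,-0.03],[0,0,0]]]'
python3 -c "
from station import r
for i in range(1):
  s=r.sense();print(s['joints'],s['moment'],s['tcp_pos'])"
```

```text
time_s: 8.6
tcp_pos: [0.498, -0.0641, 0.1266]
ee_rot: [[-0.291, -0.957, 0.0], [-0.957, 0.291, 0.0], [-0.0, -0.0, -1.0]]
wrist_force: [-0.2, 0.1, 1.1]
gripper_width: 0.327
time_s: 9.43
tcp_pos: [0.4988, -0.064, 0.158]
ee_rot: [[-0.291, -0.957, 0.003], [-0.957, 0.291, 0.0], [-0.001, -0.003, -1.0]]
wrist_force: [0.5, -0.2, -0.6]
gripper_width: 0.157
[ 1.12270848e+01  1.35946112e+01 -2.19659899e+01  2.47084808e-02
 -5.42851288e+01  6.18497143e+01] [-0.08738273  0.11966973  0.02363946] [ 0.49878965 -0.06401904  0.15796488]
```

```bash
python3 - <<'E'
from h import *
s=r.sense()
p,d=r.capture('scene');cv2.imwrite('pics/scene4.png',cv2.resize(p[130:270,220:420],None,fx=4,fy=4,interpolation=cv2.INTER_CUBIC))
S=pts('scene',d);hsv=cv2.cvtColor(p,cv2.COLOR_BGR2HSV);bl=(hsv[...,0]>100)&(hsv[...,0]<130)&(hsv[...,1]>120)
bl[:,:310]=0;bl[:,345:]=0;print(S[bl][:,2].max(),r.sense()['wrist_force'])
E
```

```text
0.8122251082534411 [-0.44439264  0.34706612 -1.36577115]
```

View pics/scene4.png

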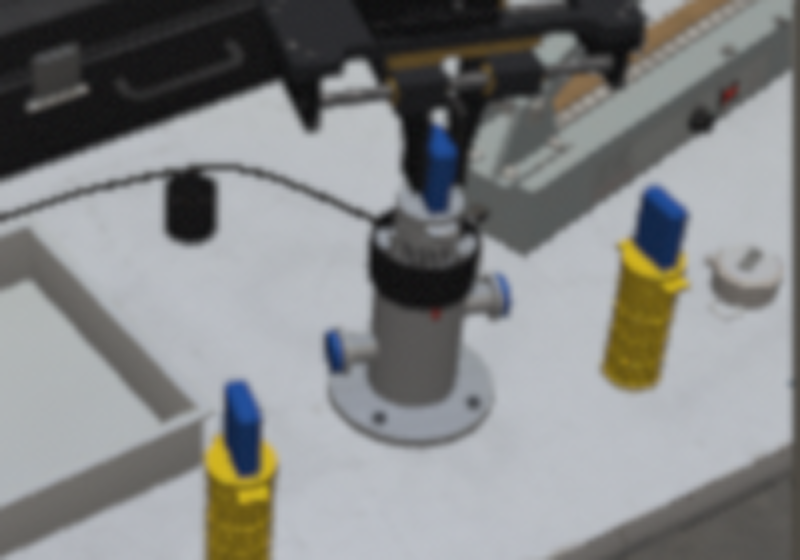

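The strainer rises with the fingers and its ears are clear of the collar. I'll keep lifting.

```bash
python3 -m jog '[[[0,0,-0.008],[0,0,0]],[[0,0,-0.02],[0,0,0]],[[0,0,-0.032],[0,0,0]],[[0,0,-0.045],[0,0,0]],[[0,0,-0.058],[0,0,0]],[[0,0,-0.07],[0,0,0]],[[0,0,-0.082],[0,0,0]],[[0,0,-0.095],[0,0,0]],[[0,0,-0.105],[0,0,0]],[[0,0,-0.115],[0,0,0]]]'
python3 - <<'E'
from h import *
s=r.sense()
p,d=r.capture('scene');cv2.imwrite('pics/scene5.png',cv2.resize(p[90:270,180:420],None,fx=3,fy=3,interpolation=cv2.INTER_CUBIC))
s=r.sense();print(s['joints'],s['tcp_pos'],s['wrist_force'])
E
```

```text
time_s: 10.32
tcp_pos: [0.4978, -0.0641, 0.2724]
ee_rot: [[-0.291, -0.957, -0.0], [-0.957, 0.291, 0.0], [-0.0, 0.0, -1.0]]
wrist_force: [-0.3, 0.0, -0.6]
gripper_width: 0.161
[ 1.12263969e+01  7.88832925e+00 -1.13967598e+01  6.87596717e-02
 -7.04868324e+01  6.18528210e+01] [ 0.49899559 -0.06422792  0.27456887] [-0.15980567 -0.39163849  1.16440682]
```

View pics/scene5.png

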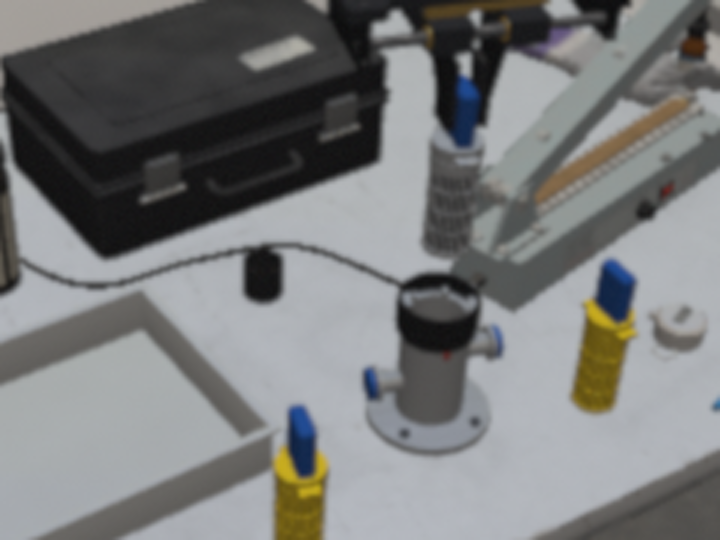

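The strainer is fully out, with its tip at about 0.165 m. I'll carry it over the tray, yawing 36° clockwise on the way.

```bash
python3 -m jog '[[[-0.015,0.001,0],[0,0,0.3]],[[-0.04,0.003,0],[0,0,1.0]],[[-0.075,0.005,0],[0,0,1.8]],[[-0.11,0.007,0],[0,0,2.7]],[[-0.148,0.009,0],[0,0,3.6]],[[-0.186,0.011,0],[0,0,4.5]],[[-0.224,0.014,0],[0,0,5.4]],[[-0.26,0.016,0],[0,0,6.3]],[[-0.288,0.017,0],[0,0,6.9]],[[-0.301,0.018,0],[0,0,7.2]]]'
python3 -c "
from station import r
s=r.sense();print(s['joints'])"
```

```text
time_s: 11.2
tcp_pos: [0.5687, 0.2326, 0.2702]
ee_rot: [[-0.798, -0.603, -0.001], [-0.603, 0.798, -0.0], [0.001, 0.0, -1.0]]
wrist_force: [0.2, -0.1, -0.9]
gripper_width: 0.156
[ 3.73028833e+01  1.94674390e+01  3.43514373e+00 -2.49146674e-02
 -7.40250055e+01 -1.95005817e-01]
```

```bash
python3 -m jog '[[[0,0,0],[0,-0.4,0]],[[0,0,0],[0,-1.2,0]],[[0,0,0],[0,-2.2,0]],[[0,0,0],[0,-3.3,0]],[[0,0,0],[0,-4.4,0]],[[0,0,0],[0,-5.5,0]],[[0,0,0],[0,-6.6,0]],[[0,0,0],[0,-7.7,0]],[[0,0,0],[0,-8.6,0]],[[0,0,0],[0,-9.0,0]]]'
python3 -m jog '[[[0,0,0],[0,0,0]],[[0,0,0],[0,0,0]],[[0,0,0],[0,0,0]],[[0,0,0],[0,0,0]],[[0,0,0],[0,0,0]],[[0,0,0],[0,0,0]],[[0,0,0],[0,0,0]],[[0,0,0],[0,0,0]],[[0,0,0],[0,0,0]],[[0,0,0],[0,0,0]]]'
python3 - <<'E'
from h import *
s=r.sense()
print(s['joints'],s['joint_velocities'])
z=s['ee_rot'][:,2];print('mid',s['tcp_pos']+.05*z,'tip',s['tcp_pos']+.1*z,'tilt',np.degrees(np.arccos(-z[2])))
p,d=r.capture('scene');cv2.imwrite('pics/scene6.png',p)
S=pts('scene',d)
p,d=r.capture('top');cv2.imwrite('pics/top6.png',p)
P=pts('top',d);m=(P[...,2]>.042)&(P[...,2]<.052);m[:140]=0;m[255:]=0;m[:,:100]=0;m[:,270:]=0
Q=P[m];print('tray',cv2.minAreaRect((Q[:,:2]*1000).astype(np.float32)))
E
```

```text
time_s: 12.03
tcp_pos: [0.5659, 0.2272, 0.2691]
ee_rot: [[-0.566, -0.602, 0.563], [-0.426, 0.798, 0.425], [-0.706, 0.001, -0.709]]
wrist_force: [-0.8, -0.4, -1.7]
gripper_width: 0.157
time_s: 12.87
tcp_pos: [0.5683, 0.2291, 0.2715]
ee_rot: [[-0.564, -0.603, 0.564], [-0.426, 0.798, 0.426], [-0.707, 0.0, -0.707]]
wrist_force: [0.1, 0.2, -0.5]
gripper_width: 0.158
[ 3.70695472e+01  2.61419802e+00 -3.15030245e+01 -3.36982505e-02
 -1.08903051e+01  3.92805238e-02] [-0.0044605   0.03471351 -0.06057481  0.063609    0.02873254 -0.05263133]
mid [0.59653999 0.2504365  0.23616199] tip [0.62474312 0.27174977 0.20080201] tilt 44.992474605038275
tray ((596.7677001953125, 249.12734985351562), (210.64068603515625, 350.1677551269531), 2.4274792671203613)
```

View pics/scene6.png

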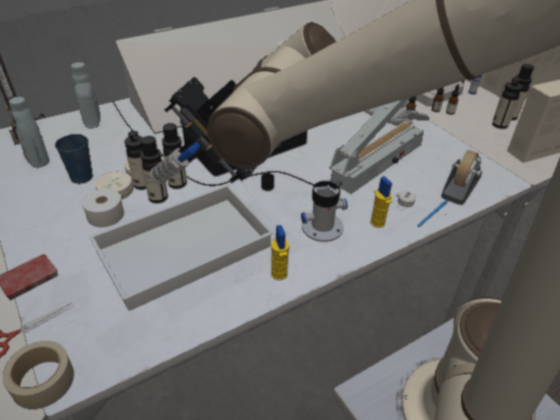

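View pics/top6.png

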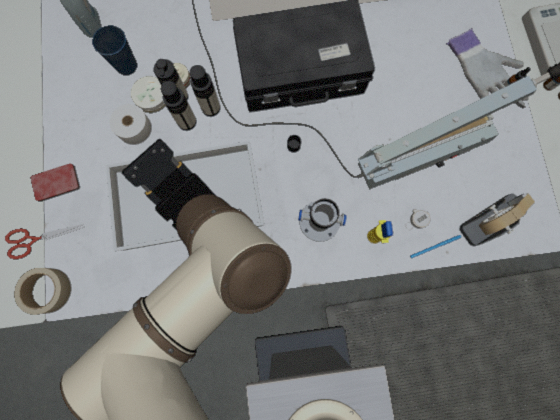

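In the scene view the strainer is tilted in the fingers at (175,160), and the tray and bottles haven't moved. Joint 5 is only 1.7° from its limit, so I'll rise a little for margin and then measure the strainer itself.

```bash
python3 -m jog '[[[-0.003,0,-0.003],[0,0,0]],[[-0.006,0,-0.006],[0,0,0]],[[-0.009,0,-0.009],[0,0,0]],[[-0.012,0,-0.012],[0,0,0]],[[-0.015,0,-0.015],[0,0,0]],[[-0.018,0,-0.018],[0,0,0]],[[-0.02,0,-0.02],[0,0,0]],[[-0.021,0,-0.021],[0,0,0]],[[-0.021,0,-0.021],[0,0,0]],[[-0.021,0,-0.021],[0,0,0]]]'
python3 - <<'E'
from h import *
s=r.sense()
print(s['joints'])
z=s['ee_rot'][:,2];print('mid',s['tcp_pos']+.05*z,'tip',s['tcp_pos']+.1*z,z)
p,d=r.capture('scene');S=pts('scene',d)
cv2.imwrite('pics/scene7.png',cv2.resize(p[90:230,110:290],None,fx=4,fy=4,interpolation=cv2.INTER_CUBIC))
rel=S-s['tcp_pos'];a=rel@z;rad=np.linalg.norm(rel-a[...,None]*z,axis=-1)
m=(a>.01)&(a<.12)&(rad<.05)&(d>0);Q=S[m];print(len(Q),a[m].max())
near=m&(a>.025)
Q=S[near];c=Q.mean(0);_,sv,V=np.linalg.svd(Q-c);print(sv,V[0],'angle to tool',np.degrees(np.arccos(abs(V[0]@z))))
E
```

```text
time_s: 13.8
tcp_pos: [0.5682, 0.2291, 0.3011]
ee_rot: [[-0.564, -0.603, 0.564], [-0.426, 0.798, 0.426], [-0.707, 0.0, -0.707]]
wrist_force: [0.8, -0.2, -1.4]
gripper_width: 0.158
[ 3.70702251e+01  7.76611631e-01 -2.86922406e+01 -3.19789649e-02
 -1.55483948e+01  2.88483765e-02]
mid [0.5964342  0.25038307 0.26573326] tip [0.62463113 0.27169459 0.23036728] [ 0.56393856  0.42623038 -0.70731956]
687 0.10468356936162404
[0.49675027 0.23162041 0.09525663] [ 0.55347363  0.42091149 -0.71867967] angle to tool 0.9359808733532602
```

View pics/scene7.png

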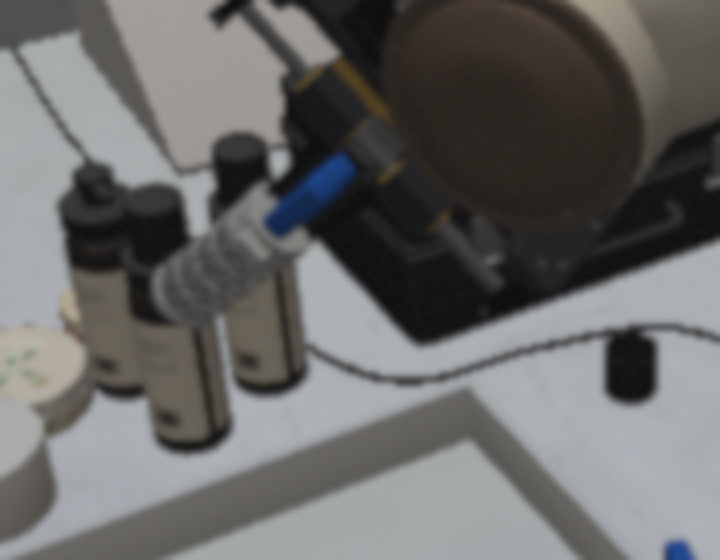

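The measured strainer axis is within 1° of the tool axis and leans about 45°. The screen centre is over the tray middle and the strainer is held steady, so I'm handing in.

```bash
python3 -c "
from station import r
print(r.finish_job())"
```

```text
the job is handed in; nothing more can be done
None
```

I turned the collar about 62° anticlockwise until it hit its open stop, where the reaction moment rose to about 1.3 N m. I then lifted the strainer fully out by its blue handle, carried it over the drip tray, tipped it to 45° and handed the job in at about 14 s. `finish_job` gives no verdict, so I don't know how it was judged.

**Strainer:** The last scene depth picture put its axis within 1° of the tool axis, so it leans about 45°. From the tool pose, the screen centre is at about (0.596, 0.250, 0.266) m. The tray middle measured (0.597, 0.249) m. The lower end is about 0.23 m up.

**Grip:** The opening is 13.7 mm on the 14 mm handle. I estimate the grasp is about 3–7 mm from the grip point.

**Surroundings:** The tray measured within 0.5 mm of where it started. In the pictures the bottles, the yellow look-alikes and the other loose things look undisturbed; I did not measure those.

**Disagreements and corrections:**
- **Camera mismatch:** The wrist camera first placed the housing about 5 mm further out in x than the overhead camera. I went between the two, and the collar grip came out centred with only about 6 N of side force.
- **Joint 5:** It was only 1.7° from its limit after tipping, so I raised the pose 30 mm, leaving about 6° of margin.
- **Force readings:** The wrist force was too noisy to confirm the strainer's weight, so I relied on the pictures and the gripper opening.

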